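# Dial the carousel cover to the red bay

## Task

Turn the slotted cover of the round white seal carousel by its black bar grip until the slot lies squarely over the bay with the red tab, so that the seal in it can be taken out, and let go. Leave the amber dropper bottle beside it standing where it is.

Things in the scene. Friction and masses are not known exactly. Their poses are not given: they have to be found in the camera images.
- cover_grip (a point): On the vertical turning axis of the dark cover, mid-width of its black bar grip, 24 mm above the cover, 12 mm below the bar's top. Bar 60 mm long, 16 wide, 36 high, pointing along the line to slot_mark. Cover: radius 79 mm, top 50 mm above the desk, on a fixed white drum of radius 102 mm; turns both ways, light friction (0.06 N m), stays where left. Its slot, edged white, is 52 degrees wide.
- slot_mark (a point): Turns with the cover: on the middle line of its slot, 91 mm out from the turning axis, just beyond the cover's edge, at the height of its top. Right above a bay's tab when the slot is squarely over that bay. At the start the slot is over a plain grey closed land, and the red bay is 50 to 70 degrees away on one side or the other.
- red_tab_mid (a point): Middle of the top of the red tab: a disc 17 mm across and 4 mm high on the drum's white rim, 91 mm from the turning axis, on the middle line of its bay. Blue, yellow and green tabs of the same shape mark other bays; bays are 60 degrees apart. Which bay is red varies.
- dropper: Amber glass dropper bottle with black bulb, 33 mm wide and 102 mm high, standing loose beside the carousel; origin in the middle of its underside, z up.

How it is judged:
At the end, for the whole second after the job is handed in: The middle of the cover's slot stands at the red tab to within 16 mm at the rim (about 10 degrees) and stays there, the cover released (horizontal distance between slot_mark and red_tab_mid below 0.016 m); the robot touches nothing.
It fails at once if the dropper bottle is shifted by more than 30 mm or tipped (distance of dropper from where it was at the start of the episode above 0.03 m or angle between dropper's own z axis and vertical above 0.5 rad).
It also fails if it takes over 29 s, if anything falls off the work surface, if the arm or the gripper's body presses on something with over 40 N, if the wrist force passes 120 N, or if a joint passes its speed limit or range.

## Robot

A 6-joint arm with a two-finger parallel gripper is mounted at the origin on a cart in front of the work surface, level with it; the furniture and walls round the work are solid. World frame = base frame: x ahead of the robot, y to its left, z up, the work surface at z = 0. Lengths are in m, angles in rad, forces in N, time in s.
With the tool pointing down it reaches from about 0.375 to 0.9 m from the base axis. Payload 3.1 kg.
Tool frame: the origin (TCP) lies at the very end of the fingers, on their centre line; the grasp point (between the pads) lies 19 mm behind it (grip_depth is the distance from the TCP to the grasp point, in m); z points along the fingers, y is the line along which they close (so a half turn about z gives the same grasp; the last joint's range is limited). The gripper opens to 85 mm and grips with 20 to 120 N. Pads are 22 mm wide; open, the fingers measure 114 mm over their backs; the gripper's body (76 mm by 85 mm) begins 54 mm behind the grasp point. The pads swing forward as they close: fully open they stand 13 mm farther back than shut.
Start: joints at [-1.371, 0.527, 1.433, -0, 1.181, -0.178], TCP at [0.231, -0.581, 0.231] pointing down, gripper open.
Joint ranges: [-3.08, 3.08], [-0.75, 2.2], [0.22, 2.44], [-1.43, 4.57], [0, 2.65], [-2.85, 2.85]. Speed limits (rad/s): [2.79, 2.79, 3.14, 3.14, 3.14, 3.14].

## Interface

Orientations are given as a unit quaternion [x, y, z, w].
In Python, from station import * gives the robot as it stands.
- The arm moves only by the tool apply_moves, never from a script. Its argument "plan" is a list of rows, each a list of 7 numbers: the shift along the tool's x, y, z in m, then the turn, a rotation vector about the tool's x, y, z in rad, then the gripper command: -1 is fully open, 1 is shut, values between are in proportion. In form: [[dx, dy, dz, wx, wy, wz, jaw], ...]. A call has 1 to 8 rows; each row shifts and turns the commanded pose from where the row before left it, along the tool's axes as they then stand; what a row does not reach is not made up. A row lasts 1/8 s, in which the tool goes at most 62.5 mm and 10.7 degrees, less where a joint would pass 70% of its speed; a pose out of reach is approached as far as the arm can. A call is refused whole if a number of a shift passes 0.0625 or a number of a turn 0.188, either way. A call with a gripper value outside its range is refused whole. The fingers move at their own pace and stop on an object; "force" is the grip in N (left out, the last holds). Time passes only in rows, so rows that do not move let the fingers close. It gives the time, the measured TCP pose, the force, the opening and the grip force at its end, in the units of the state.
- sense(): the state, without advancing time (a new reading comes with each control period).
- snapshot(name): name is "scene" or "top" or "wrist"; returns the picture (420x560x3 uint8, red, green, blue); there is no depth.
- calibration(name): a dict with "camera_matrix" (3x3 intrinsics, pixels), "k1" (the pictures are not rectified: a ray, as slopes to the right and down, at radius r is drawn at 1 + k1 r^2 times it, then the intrinsics apply), "R" (3x3) and "t" (3): a world point X has camera coordinates R X + t; the wrist camera has in their place "mount" (4x4, takes a point from camera to tool coordinates, whose origin is the TCP and whose axes are the flange's). Camera axes: x right, y down, z forward; pixel columns grow to the right and rows downward; lengths in m; the calibration is good to about 2 mm. A picture is of the moment at which its call begins: read the wrist's pose just before it. calibration takes no time and is no camera call.
- sign_off(): hands the job in; it is judged then, once.
The state is a dict: "t": time; "q": joint angles; "qd": joint speeds; "tau": joint torques, N m; "tcp_pos": TCP position; "tool_rot": TCP orientation; "force": force on the tool from outside, world axes, zero at the start; "ft_torque": the same for the moment, N m; "finger_gap": opening from 0.0 (shut) to 1.0 (fully open); "gripper_force": force on a finger pad.
Only numpy, scipy, OpenCV 4.12 (cv2) and the standard library are available. Lean on these libraries where they do the work, as an engineer would, in place of code of your own. Each camera call takes 0.05 s, during which the arm holds its last target. There are 200 camera calls.

## Working session

There is one attempt and no reset: what is moved stays moved. The work goes in short steps, Python scripts to look and compute and a tool call to move; the robot and the scene stay as the last step left them, time stands still between calls to the robot, and variables do not carry over. Pictures are saved under pics/ and viewed, at most 10 in all, crops included, and the job is handed in when it is done.

Besides the shell and the picture viewer there is one more tool, called after "Call:" by a JSON object that holds its "op" and its "data". apply_moves: Moves the arm, as the interface text tells. Its arguments: {"type":"object","properties":{"plan":{"type":"array"},"force":{"type":"number"}},"required":["plan"]}

```bash
mkdir -p pics; python3 - <<'E'
from station import *
import cv2
s=sense();print(s)
for n in("scene","top"):
    im=snapshot(n);cv2.imwrite(f"pics/{n}0.png",im[:,:,::-1]);print(n,calibration(n))
print(calibration("wrist"))
E
```

```text
{'t': 0.0, 'q': array([-1.37048520e+00,  5.28478066e-01,  1.43390042e+00, -2.00486445e-05,
        1.18137990e+00, -1.78480810e-01]), 'qd': array([ 4.45582976e-04, -3.02806203e-03, -3.58727007e-04, -8.20224201e-05,
        7.40060775e-04, -2.23786718e-03]), 'tau': array([ 5.34451756e-04, -4.42353487e+01, -1.78022182e+01, -6.75442652e-05,
        8.35040380e-03,  1.17268648e-07]), 'tcp_pos': array([ 0.23101356, -0.57997396,  0.2303269 ]), 'tool_rot': array([ 9.82116839e-01,  1.88269335e-01, -2.10885183e-05, -1.08269758e-03]), 'force': array([-0.19383184, -0.14740245,  0.20286868]), 'ft_torque': array([-0.03378866, -0.03647506, -0.01080459]), 'gripper_force': 0.0, 'finger_gap': 0.9990299908260323}
scene {'camera_matrix': array([[456.12651838,   0.        , 283.14305135],
       [  0.        , 456.12651838, 214.25096093],
       [  0.        ,   0.        ,   1.        ]]), 'k1': -0.023861189630799015, 'R': array([[ 0.87143851, -0.49045626, -0.00689793],
       [-0.24447263, -0.42209926, -0.87296354],
       [ 0.42523882,  0.7624204 , -0.48773668]]), 't': array([-0.55480653,  0.08435334
[... 276 characters left out ...]
     [-0.99450055,  0.01732987, -0.10328764],
       [ 0.1035739 ,  0.01652272, -0.99448451]]), 't': array([-0.20035794,  0.50580677,  0.86087814])}
{'camera_matrix': array([[375.90951402,   0.        , 283.02038539],
       [  0.        , 375.90951402, 215.46558929],
       [  0.        ,   0.        ,   1.        ]]), 'k1': -0.07389142597603035, 'mount': array([[ 7.18511498e-05, -9.59132217e-01, -2.82958274e-01,
         7.21695763e-02],
       [ 9.99999997e-01,  7.39636503e-05,  3.21683377e-06,
        -7.39724885e-04],
       [ 1.78432579e-05, -2.82958273e-01,  9.59132220e-01,
        -1.43395909e-01],
       [ 0.00000000e+00,  0.00000000e+00,  0.00000000e+00,
         1.00000000e+00]])}
```

View pics/top0.png

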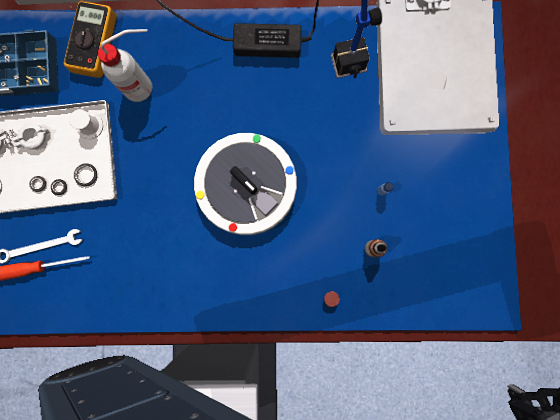

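View pics/scene0.png

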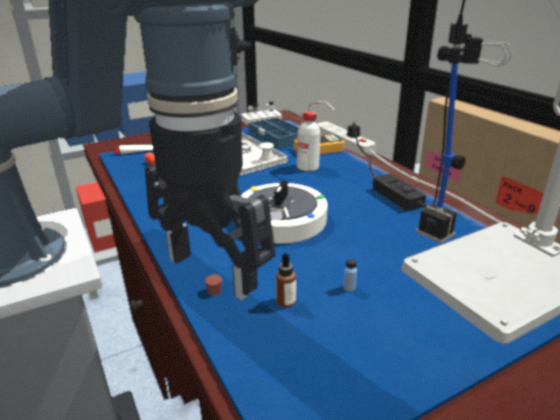

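The top view shows the carousel centre near (246,184). The red tab is at (233,227), the slot around (267,202), and the dropper at (375,247), well to the right.

```bash
cat > h.py <<'E'
from station import *
import cv2, numpy as np
from scipy.optimize import least_squares
def ray(n,px,z,s=None):
    c=calibration(n);K=c["camera_matrix"];k=c["k1"]
    d=np.array([(px[0]-K[0,2])/K[0,0],(px[1]-K[1,2])/K[1,1]]);u=d.copy()
    for _ in range(20):u=d/(1+k*(u@u))
    v=np.array([*u,1.])
    if n=="wrist":
        from scipy.spatial.transform import Rotation as Ro
        M=c["mount"];R=Ro.from_quat(s["tool_rot"]).as_matrix()
        o=R@M[:3,3]+s["tcp_pos"];v=R@M[:3,:3]@v
    else: o=-c["R"].T@c["t"];v=c["R"].T@v
    return (o+v*(z-o[2])/v[2])
def tabs(im,roi):
    x0,y0,x1,y1=roi;h=cv2.cvtColor(im,cv2.COLOR_RGB2HSV);out={}
    for n,(a,b) in dict(red=(0,8),yellow=(20,33),green=(45,85),blue=(100,125)).items():
        m=cv2.inRange(h,(a,140,110),(b,255,255))
        if n=="red": m|=cv2.inRange(h,(172,140,110),(180,255,255))
        if n=="blue": m=cv2.inRange(h,(100,140,190),(125,255,255))
        k=np.zeros_like(m);k[y0:y1,x0:x1]=m[y0:y1,x0:x1]
        N,_,st,ce=cv2.connectedComponentsWithStats(k)
        if N>1:
            i=1+np.argmax(st[1:,4]);out[n]=(ce[i],st[i,4])
    return out
E
python3 - <<'E'
from h import *
im=cv2.imread("pics/top0.png")[:,:,::-1].copy()
T=tabs(im,(188,125,303,242));P={n:ray("top",v[0],.045) for n,v in T.items()}
for n in T:print(n,T[n],P[n])
A=np.array(list(P.values()))[:,:2]
f=least_squares(lambda p:np.hypot(*(A-p[:2]).T)-p[2],[.5,0,.09]);print(f.x,f.fun)
c=f.x[:2]
for n in P:print(n,np.degrees(np.arctan2(*(P[n][:2]-c)[::-1])))
print("dropper approx",ray("top",(375,247),.1))
cv2.imwrite("pics/c.png",cv2.resize(im[120:250,180:310],None,fx=4.5,fy=4.5,interpolation=cv2.INTER_CUBIC)[:,:,::-1])
E
```

```text
red (array([232.50980392, 226.8627451 ]), np.int32(51)) [ 0.4642989  -0.11994781  0.045     ]
yellow (array([199.6, 194.6]), np.int32(50)) [ 0.52888306 -0.05552357  0.045     ]
green (array([256.26829268, 138.09756098]), np.int32(41)) [ 0.64015475 -0.16819107  0.045     ]
blue (array([289.02272727, 169.77272727]), np.int32(44)) [ 0.57511536 -0.23213338  0.045     ]
[ 0.55231557 -0.14374554  0.09122911] [-5.19875709e-05  5.17713371e-05 -5.17812377e-05  5.19975676e-05]
red 164.870269001228
yellow 104.87480300839304
green -15.551815528161352
blue -75.53577279684502
dropper approx [ 0.42032258 -0.38386895  0.1       ]
```

View pics/c.png

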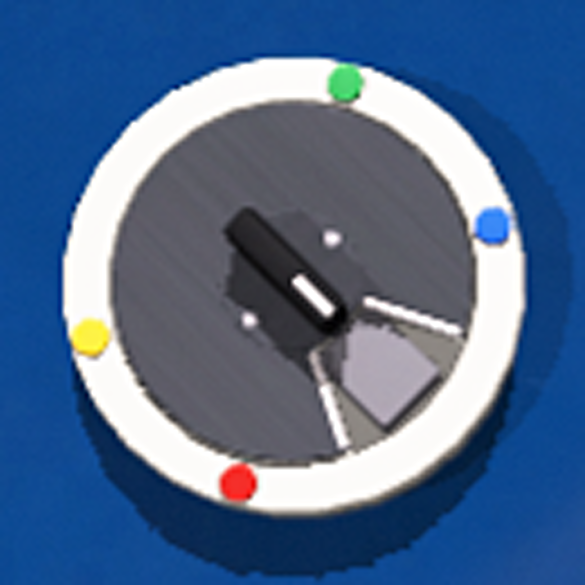

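The crop shows the slot's white edges, with outer ends at (460,331) and (343,447). The bar runs from about (240,222) to (335,318), and its white mark is toward the slot.

```bash
python3 - <<'E'
from h import *
from scipy.spatial.transform import Rotation as Ro
c=np.array([.5523,-.1437])
an=lambda p:np.degrees(np.arctan2(*(p[:2]-c)[::-1]))
g=lambda x,y:np.array([180+(x+.5)/4.5-.5,120+(y+.5)/4.5-.5])
a=[an(ray("top",g(*p),.05)) for p in((460,331),(343,447),(368,301),(318,355))];print(a)
p,q=ray("top",g(240,222),.086),ray("top",g(335,318),.086);print(an(c+(q-p)[:2]), (p+q)/2)
s=sense();R=Ro.from_quat(s["tool_rot"]).as_matrix()
print(R.T@(np.array([*c,.17])-s["tcp_pos"]),np.degrees(np.arctan2(R[1,0],R[0,0])))
E
```

```text
[np.float64(-108.17373047186886), np.float64(-163.20453123220773), np.float64(-106.91497675947144), np.float64(-160.58774567723114)]
-136.34480133976786 [ 0.55021874 -0.14592059  0.086     ]
[ 0.45983072 -0.28646273  0.06115398] 21.704784476268497
```

Call:
{"op": "apply_moves", "data": {"plan": [[0.045, -0.028, 0, 0, 0, 0, -1], [0.045, -0.028, 0, 0, 0, 0, -1], [0.045, -0.028, 0, 0, 0, 0, -1], [0.045, -0.028, 0, 0, 0, 0, -1], [0.045, -0.028, 0, 0, 0, 0, -1], [0.045, -0.028, 0, 0, 0, 0, -1], [0.045, -0.028, 0, 0, 0, 0, -1], [0.045, -0.028, 0, 0, 0, 0, -1]]}}

```text
t: 1.1
tcp_pos: [0.4835, -0.2378, 0.231]
tool_rot: [0.982, 0.188, -0.0, -0.0]
force: [0.1, -1.0, -0.3]
finger_gap: 1.001
gripper_force: 0.0
```

Call:
{"op": "apply_moves", "data": {"plan": [[0.045, -0.028, 0.0, 0, 0, 0, -1], [0.045, -0.028, 0.0, 0, 0, 0, -1], [0, 0, 0, 0, 0, -0.136, -1], [0, 0, 0, 0, 0, -0.136, -1], [0, 0, 0, 0, 0, -0.136, -1], [0, 0, 0, 0, 0, 0, -1], [0, 0, 0, 0, 0, 0, -1]]}}

```text
t: 1.98
tcp_pos: [0.5455, -0.1541, 0.2311]
tool_rot: [0.924, 0.382, -0.0, -0.0]
force: [-0.1, -0.1, 0.7]
finger_gap: 1.002
gripper_force: 0.0
```

```bash
python3 - <<'E'
from h import *
from scipy.spatial.transform import Rotation as Ro
s=sense();im=snapshot("wrist");cv2.imwrite("pics/w1.png",im[:,:,::-1])
R=Ro.from_quat(s["tool_rot"]).as_matrix()
print(s["t"],s["tcp_pos"],np.degrees(np.arctan2(R[1,0],R[0,0])),s["q"])
print(R.T@(np.array([.552,-.144,.058])-s["tcp_pos"]))
for n,v in tabs(im,(0,0,560,420)).items():print(n,v,ray("wrist",v[0],.045,s))
E
```

```text
1.975 [ 0.54552452 -0.15407569  0.23108769] 44.9631235300489 [-4.72353473e-01  4.49640391e-01  1.58060042e+00  5.97436446e-07
  1.11189287e+00  3.13688084e-01]
[ 0.01173061 -0.00246416  0.17308704]
red (array([193.1943128 , 225.42654028]), np.int32(211)) [ 0.46197184 -0.11911799  0.045     ]
yellow (array([187.27488152, 123.71563981]), np.int32(211)) [ 0.52751776 -0.05472168  0.045     ]
blue (array([365.77948718, 226.36923077]), np.int32(195)) [ 0.57417582 -0.23271533  0.045     ]
```

View pics/w1.png

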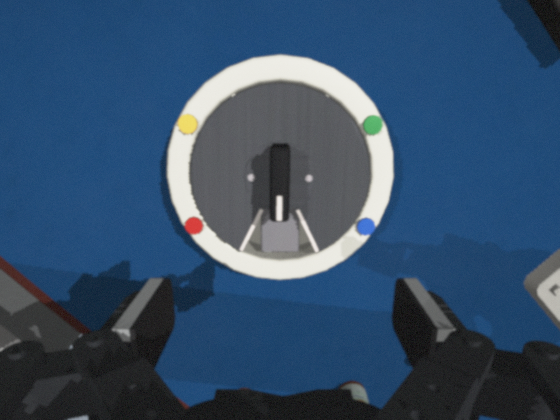

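The wrist view has the bar upright in the picture, at column 280, so the tool is aligned with it. The slot is at the bottom, near (280,235), and the red tab is at (193,225). Next I descend and grip.

Call:
{"op": "apply_moves", "data": {"plan": [[0.011, -0.002, 0.03, 0, 0, 0, -1], [0, 0, 0.04, 0, 0, 0, -1], [0, 0, 0.04, 0, 0, 0, -1], [0, 0, 0.04, 0, 0, 0, -1], [0, 0, 0.02, 0, 0, 0, -1], [0, 0, 0, 0, 0, 0, -1], [0, 0, 0, 0, 0, 0, -1]]}}

```text
t: 2.9
tcp_pos: [0.5528, -0.1453, 0.0621]
tool_rot: [0.924, 0.383, 0.001, 0.001]
force: [0.7, 0.3, -0.6]
finger_gap: 0.997
gripper_force: 0.0
```

Call:
{"op": "apply_moves", "data": {"plan": [[0, 0, 0, 0, 0, 0, 1], [0, 0, 0, 0, 0, 0, 1], [0, 0, 0, 0, 0, 0, 1], [0, 0, 0, 0, 0, 0, 1], [0, 0, 0, 0, 0, 0, 1], [0, 0, 0, 0, 0, 0, 1], [0, 0, 0, 0, 0, 0, 1]], "force": 30}}

```text
t: 3.78
tcp_pos: [0.5512, -0.1441, 0.0617]
tool_rot: [0.924, 0.383, -0.001, -0.001]
force: [-2.1, 1.5, 4.4]
finger_gap: 0.18
gripper_force: 31.5
```

Call:
{"op": "apply_moves", "data": {"plan": [[0, 0, 0, 0, 0, 0.13, 1], [0, 0, 0, 0, 0, 0.13, 1], [0, 0, 0, 0, 0, 0.13, 1], [0, 0, 0, 0, 0, 0.13, 1], [0, 0, 0, 0, 0, 0.13, 1], [0, 0, 0, 0, 0, 0.13, 1], [0, 0, 0, 0, 0, 0.13, 1], [0, 0, 0, 0, 0, 0.14, 1]]}}

```text
t: 4.78
tcp_pos: [0.5511, -0.1438, 0.0617]
tool_rot: [0.991, -0.133, -0.001, -0.001]
force: [-2.4, 3.6, 6.0]
finger_gap: 0.177
gripper_force: 31.5
```

Call:
{"op": "apply_moves", "data": {"plan": [[0, 0, 0, 0, 0, 0, 1], [0, 0, 0, 0, 0, 0, 1], [0, 0, 0, 0, 0, 0, -1], [0, 0, 0, 0, 0, 0, -1], [0, 0, 0, 0, 0, 0, -1], [0, 0, 0, 0, 0, 0, -1], [0, 0, 0, 0, 0, 0, -1], [0, 0, 0, 0, 0, 0, -1]]}}

```text
t: 5.78
tcp_pos: [0.5521, -0.1449, 0.0613]
tool_rot: [0.991, -0.131, 0.0, 0.0]
force: [-0.3, 0.0, 0.9]
finger_gap: 0.999
gripper_force: 0.0
```

Call:
{"op": "apply_moves", "data": {"plan": [[0, 0, -0.03, 0, 0, 0, -1], [0, 0, -0.04, 0, 0, 0, -1], [0, 0, -0.04, 0, 0, 0, -1], [0, 0, -0.04, 0, 0, 0, -1], [0, 0, -0.02, 0, 0, 0, -1], [0, 0, 0, 0, 0, 0, -1], [0, 0, 0, 0, 0, 0, -1]]}}

```text
t: 6.65
tcp_pos: [0.5513, -0.1445, 0.2303]
tool_rot: [0.991, -0.131, -0.001, -0.0]
force: [-0.4, -0.2, 1.0]
finger_gap: 1.004
gripper_force: 0.0
```

```bash
python3 - <<'E'
from h import *
s=sense();im=snapshot("wrist");print(s["t"],s["tcp_pos"],s["tool_rot"],s["finger_gap"])
for n,v in tabs(im,(0,0,560,420)).items():print(n,v,ray("wrist",v[0],.045,s))
cv2.imwrite("pics/w2.png",im[:,:,::-1])
E
```

```text
6.65 [ 0.5512684  -0.14452266  0.23025221] [ 9.91352914e-01 -1.31218616e-01 -9.78376203e-04 -3.41579886e-04] 1.0041446297039227
red (array([282.16315789, 282.7       ]), np.int32(190)) [ 0.46151928 -0.11864237  0.045     ]
yellow (array([197.21472393, 236.93865031]), np.int32(163)) [ 0.52730856 -0.05444089  0.045     ]
blue (array([374.65531915, 137.69361702]), np.int32(235)) [ 0.57385275 -0.23184458  0.045     ]
```

View pics/w2.png

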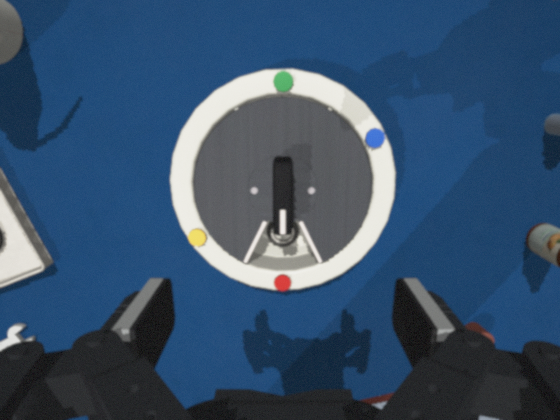

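The slot's middle (283,250) and the bar (283,190) line up with the red tab (282,283), and the seal shows in the bay. The gripper is clear and the dropper at (548,243) is still upright.

```bash
python3 -c "
from station import *
print(sign_off())"
```

```text
the job is handed in; nothing more can be done
None
```

I turned the cover about 60° so its slot is squarely over the red bay, let go of the grip, left the dropper bottle untouched, and handed the job in at about 6.7 s; no verdict was returned.

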